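# Unpack the spice carton and true up the row with the straightedge

### The arm

A 6-joint arm with a two-finger parallel gripper is mounted at the origin on a cart in front of the work surface, level with it; the furniture and walls round the work are solid. World frame = base frame: x ahead of the robot, y to its left, z up, the work surface at z = 0. Lengths are in m, angles in degrees, forces in N, time in s.
With the tool pointing down it reaches from about 0.35 to 0.875 m from the base axis. Payload 4.2 kg.
Tool frame: the origin (TCP) lies on the centre line of the jaws, within the pads' length; the fingertips stand tip_reach ahead of it and the grasp point (between the pads) is the TCP (tip_reach is the distance from the TCP to the fingertips, in m); z points along the fingers, y is the line along which they close (so a half turn about z gives the same grasp; the last joint's range is limited). The gripper opens to 87 mm and grips with 3 to 60 N. Pads are 19 mm wide; open, the fingers measure 117 mm over their backs; the gripper's body (75 mm by 190 mm) begins 51 mm behind the grasp point.
Start: joints at [14.817, 22.042, 0.453, 0, -68.411, -14.817], TCP at [0.625, 0, 0.242] pointing down, gripper open.
Joint ranges: [-179.83, 179.83], [-69.29, 118.12], [-61.27, 80.66], [-181.25, 117.63], [-171.15, -9.14], [-177.46, 177.46]. Speed limits (degrees/s): [159.86, 159.86, 180, 180, 180, 180].

### API

Orientations are given as a 3x3 rotation matrix whose columns are the frame's x, y, z axes.
In Python, from station import sense, capture, finish_job, tip_reach gives the robot as it stands.
- The arm moves only by the tool arm_command, never from a script. Its argument "deltas" is a list of rows, each a list of 7 numbers: the turn, a rotation vector about the tool's x, y, z in rad, then the shift along the tool's x, y, z in cm, then the closure, from -1 (fully open) to 1 (shut), so that 0 is half open. In form: [[rx, ry, rz, dx, dy, dz, hand], ...]. A call has 1 to 8 rows; each row is the pose to reach, as a shift and turn from the pose commanded when the call began, along the tool's axes at that moment; what a row does not reach only later rows make up. A row lasts 1/12 s, in which the tool goes at most 41.7 mm and 7.16 degrees, less where a joint would pass 70% of its speed; a pose out of reach is approached as far as the arm can. A call with a gripper value outside its range is refused whole. The fingers move at their own pace and stop on an object; the grip force is fixed at half the most. Time passes only in rows, so rows that repeat a pose let the fingers close. It gives the time, the measured TCP pose, the force, the opening and the grip force at its end, in the units of the state.
- sense(): the state, without advancing time (a new reading comes with each control period).
- capture(name): name is "scene" or "side" or "wrist"; returns a dict with "pixels" (420x560x3 uint8, blue, green, red), "fovy" (degrees; the focal length in pixels is half the picture's height over the tangent of half this angle, whatever the lens; pixels are square), "cx", "cy" (the principal point, pixels), "rvec" (rotation vector, rad) and "tvec" (3), from world to camera coordinates, as OpenCV has them. Camera axes: x right, y down, z forward; pixel columns grow to the right and rows downward; lengths in m; the calibration is good to about 2 mm. A picture is of the moment at which its call begins. There is no depth.
- finish_job(): hands the job in; it is judged then, once.
The state is a dict: "time_s": time; "joints": joint angles; "joint_velocities": joint speeds; "effort": joint torques, N m; "tcp_pos": TCP position; "ee_rot": TCP orientation; "wrist_force": force on the tool from outside, world axes, zero at the start; "moment": the same for the moment, N m; "gripper_width": opening from 0.0 (shut) to 1.0 (fully open); "gripper_force": force on a finger pad.
Only numpy, scipy, OpenCV 4.12 (cv2) and the standard library are available. Lean on these libraries where they do the work, as an engineer would, in place of code of your own. Each camera call takes 0.05 s, during which the arm holds its last target. There are 200 camera calls.

### The job

Fold both flaps of the little carton well back past upright, take out every spice jar in it and stand them with the two loose jars along the carton's side of the black tape. Then take the straightedge by its grip and push the whole row with its long edge until all the jars stand in one straight line, each centred across the tape, and set the straightedge down upright a good 4 cm clear of the jars, on the carton's side. Do not disturb the other things on the table.

Things in the scene. Friction and masses are not known exactly. Their poses are not given: they have to be found in the camera images.
- line: Strip of black tape stuck flat on the worktable, 300 x 12 mm, marking where the row belongs. Origin at its centre on the table; x runs along the strip (away from the robot), y points across it to the robot's left, away from the carton. Fixed, no thickness to speak of.
- carton: Open-topped cardboard carton, 172 mm long (x) by 112 mm wide (y) by 108 mm high, walls and floor 4 mm, fixed to the table. Origin at the centre of its underside. Two or three jars stand in it, in one file along its x axis, about 53 mm apart.
- flap_near (a joint): Angle of the carton's flap at its end nearest the robot: 0 lies flat over the carton, 1.57 stands upright, 2.8 is folded right back and down outside. It starts ajar (0.8 to 1.15) and its stiff crease (0.012 N m) keeps it where it is left. The flap is 48 mm long from crease to free edge, 109 mm wide and 4 mm thick.
- flap_far (a joint): Angle of the like flap at the carton's far end, same meaning and size.
- flap_near_hinge (a point): Middle of the near flap's crease: top edge of the carton's near end wall, carton x = -86 mm, 108 mm up. The crease runs along carton y.
- flap_far_hinge (a point): Middle of the far flap's crease: top edge of the carton's far end wall, carton x = +86 mm, 108 mm up.
- ruler_grip (a point): Centre of the black grip of the aluminium straightedge, 126 mm above the straightedge's foot; the grip block is 66 mm long (x), 16 mm thick (y) and 48 mm high, its top 145 mm up. The straightedge is loose (0.35 kg, mostly in its foot), stands on its foot (130 x 56 mm plate) and carries a low bar 264 mm long, 24 mm high. Axes: x along the bar, z up, y from the grip toward the bar.
- ruler_edge (a point): Middle of the straightedge's pushing face: the flat long side of the bar that looks to the straightedge's +y, 40 mm from the grip's mid plane, 12 mm above the foot.
- jar_a_mid (a point): Round spice jar with a yellow screw cap (cap 20 mm high), 44 to 46 mm across, 99 to 100 mm tall (radius 22 mm), about 0.11 kg; starts upright in the carton, its foot 4 mm above the table; may be absent. The point is on its axis, half-way up; z is its axis.
- jar_b_mid (a point): Round spice jar with a yellow screw cap (cap 20 mm high), 44 to 46 mm across, 99 to 100 mm tall (radius 22 mm), about 0.11 kg; starts upright in the carton, its foot 4 mm above the table; may be absent. The point is on its axis, half-way up; z is its axis.
- jar_d_mid (a point): Round spice jar with a green screw cap (cap 20 mm high), 44 to 46 mm across, 99 to 100 mm tall (radius 22 mm), about 0.11 kg; starts upright in the carton, its foot 4 mm above the table; may be absent. The point is on its axis, half-way up; z is its axis.
- jar_c_mid (a point): Round spice jar with a white screw cap (cap 20 mm high), 44 to 46 mm across, 99 to 100 mm tall (radius 22 mm), about 0.11 kg; stands on the table near the tape. The point is on its axis, half-way up; z is its axis.
- jar_e_mid (a point): Round spice jar with a dark brown screw cap (cap 20 mm high), 41 mm across, 105 mm tall (radius 20 mm), about 0.11 kg; stands on the table near the tape. The point is on its axis, half-way up; z is its axis.
- small_tin: Small food tin, 58 mm across, 72 mm tall, a bystander to be left alone. Origin at the centre of its underside.
- tape_roll: Roll of brown tape, 93 mm across, 48 mm high, a bystander to be left alone. Origin at the centre of its underside.
- marker_pen: Marker pen lying down, 135 mm long, a bystander to be left alone. Origin at the centre of its underside.
Things that resemble listed ones, but are neither listed nor needed, are in the scene too. Leave any turquoise look-alike of the part that bears jar_e_mid alone.

How it is judged (in metres and radians):
On the way, in this order (a step that is already met when the one before it is completed fails the run):
1. both carton flaps are folded back past upright (over 1.75 rad) (value of joint each of flap_near, flap_far above 1.75 rad), for 0.1 s.
2. the straightedge's pushing face presses on the row, parallel to the tape, 12 to 34 mm on the carton's side of its centre line, with every jar standing within 7 mm of that line (y of jar_a_mid in the frame of line between -0.007 and 0.007 m and x of jar_a_mid in the frame of line between -0.15 and 0.15 m and angle between each of jar_a_mid, jar_b_mid, jar_d_mid, jar_c_mid, jar_e_mid's own z axis and vertical below 0.1 rad and height (world z) of each of jar_a_mid, jar_b_mid, jar_d_mid, jar_c_mid, jar_e_mid below 0.058 m and y of jar_b_mid in the frame of line between -0.007 and 0.007 m and x of jar_b_mid in the frame of line between -0.15 and 0.15 m and y of jar_d_mid in the frame of line between -0.007 and 0.007 m and x of jar_d_mid in the frame of line between -0.15 and 0.15 m and y of jar_c_mid in the frame of line between -0.007 and 0.007 m and x of jar_c_mid in the frame of line between -0.15 and 0.15 m and y of jar_e_mid in the frame of line between -0.007 and 0.007 m and x of jar_e_mid in the frame of line between -0.15 and 0.15 m and angle between the x axis of ruler_edge and the x axis of line, either way round below 0.1 rad and y of ruler_edge in the frame of line between -0.034 and -0.012 m and height (world z) of ruler_edge below 0.04 m and (contact force between ruler and jar_a above 0.05 N or contact force between ruler and jar_b above 0.05 N or contact force between ruler and jar_d above 0.05 N or contact force between ruler and jar_c above 0.05 N or contact force between ruler and jar_e above 0.05 N)).
At the end, for the whole second after the job is handed in: All jars stand upright on the table, axes within 7 mm of the tape's centre line and 150 mm of its middle lengthwise; both flaps open over 1.4 rad; the straightedge stands upright, its pushing face at least 55 mm from the tape's centre line on the carton's side (y of jar_a_mid in the frame of line between -0.007 and 0.007 m and x of jar_a_mid in the frame of line between -0.15 and 0.15 m and angle between each of jar_a_mid, jar_b_mid, jar_d_mid, jar_c_mid, jar_e_mid's own z axis and vertical below 0.1 rad and height (world z) of each of jar_a_mid, jar_b_mid, jar_d_mid, jar_c_mid, jar_e_mid below 0.058 m and y of jar_b_mid in the frame of line between -0.007 and 0.007 m and x of jar_b_mid in the frame of line between -0.15 and 0.15 m and y of jar_d_mid in the frame of line between -0.007 and 0.007 m and x of jar_d_mid in the frame of line between -0.15 and 0.15 m and y of jar_c_mid in the frame of line between -0.007 and 0.007 m and x of jar_c_mid in the frame of line between -0.15 and 0.15 m and y of jar_e_mid in the frame of line between -0.007 and 0.007 m and x of jar_e_mid in the frame of line between -0.15 and 0.15 m and value of joint each of flap_near, flap_far above 1.4 rad and y of ruler_edge in the frame of line below -0.055 m and angle between ruler_edge's own z axis and vertical below 0.08 rad and height (world z) of ruler_edge below 0.02 m); the robot touches nothing.
It fails at once if a bystander is moved more than 3 cm (distance of any of small_tin, tape_roll, marker_pen from where it was at the start of the episode above 0.03 m).
Of jar_a, jar_b, jar_d only 2 to 3 are there at a start; the rules pass over those that are not, and their reading is None.
At some moment in a run one of ruler may be knocked a few centimetres aside while the robot is not near it.
It also fails if it takes over 200 s, if anything falls off the work surface, if the arm or the gripper's body presses on something with over 40 N, if the wrist force passes 120 N, or if a joint passes its speed limit or range.

## Working session

There is one attempt and no reset: what is moved stays moved. The work goes in short steps, Python scripts to look and compute and a tool call to move; the robot and the scene stay as the last step left them, time stands still between calls to the robot, and variables do not carry over. Pictures are saved under pics/ and viewed, at most 18 in all, crops included, and the job is handed in when it is done.

Besides the shell and the picture viewer there is one more tool, called as name(argument=value, ...) on one line, values as JSON. arm_command: Moves the arm, as the interface text tells. Its arguments: {"type":"object","properties":{"deltas":{"type":"array"}},"required":["deltas"]}

```bash
mkdir -p pics; cat > h.py <<'E'
import numpy as np,cv2
from station import sense,capture,finish_job,tip_reach
def K(c):
    f=c['pixels'].shape[0]/2/np.tan(np.radians(c['fovy'])/2)
    return np.array([[f,0,c['cx']],[0,f,c['cy']],[0,0,1]])
def cam(c):
    R=cv2.Rodrigues(np.array(c['rvec'],float))[0];t=np.array(c['tvec'],float).reshape(3)
    return R,t,K(c)
def ray(c,u,v):
    R,t,k=cam(c);d=R.T@np.linalg.solve(k,[u,v,1]);return -R.T@t,d
def onz(c,u,v,z):
    o,d=ray(c,u,v);return o+d*(z-o[2])/d[2]
def proj(c,p):
    R,t,k=cam(c);q=k@(R@np.array(p,float)+t);return q[:2]/q[2]
def tri(c1,p1,c2,p2):
    A=[];b=[]
    for c,p in((c1,p1),(c2,p2)):
        o,d=ray(c,*p);d=d/np.linalg.norm(d);M=np.eye(3)-np.outer(d,d);A.append(M);b.append(M@o)
    x=np.linalg.lstsq(np.vstack(A),np.hstack(b),rcond=None)[0]
    return x,[proj(c1,x)-p1,proj(c2,x)-p2]
def save(n,c): 
    import pickle;pickle.dump(c,open(f'{n}.pkl','wb'))
def load(n):
    import pickle;return pickle.load(open(f'{n}.pkl','rb'))
E
python3 - <<'E'
from h import *
print(tip_reach, sense())
for n in('scene','side','wrist'):
    c=capture(n);save(n+'0',c);print(n,{k:v for k,v in c.items() if k!='pixels'}, 'center',ray(c,280,210)[0])
    cv2.imwrite(f'pics/{n}0.png',cv2.resize(c['pixels'],(800,600),interpolation=cv2.INTER_CUBIC))
E
```

```text
0.019 {'time_s': 0.0, 'joints': array([ 1.48175792e+01,  2.20923720e+01,  3.79134834e-01, -3.17028478e-02,
       -6.84098037e+01, -1.48167815e+01]), 'joint_velocities': array([-0.04860792, -0.10000406, -0.00851652, -0.01389696, -0.07252372,
        0.00926402]), 'effort': array([ 5.69075401e-04, -3.90661991e+01,  1.87403029e+01,  4.22001421e+00,
        1.09914420e-02, -1.81494070e-04]), 'tcp_pos': array([6.24435824e-01, 4.40938340e-05, 2.40431147e-01]), 'ee_rot': array([[-1.90175526e-04, -9.99997545e-01, -2.20757955e-03],
       [-9.99999981e-01,  1.90290334e-04, -5.17962511e-05],
       [ 5.22162050e-05,  2.20756965e-03, -9.99997562e-01]]), 'wrist_force': array([ 0.48330764, -0.59371784,  0.24193512]), 'moment': array([-0.04039284,  0.03653632,  0.05510753]), 'gripper_force': 0.0, 'gripper_width': 1.001163797242986}
scene {'fovy': 53.65246571332535, 'cx': 279.10731890247547, 'cy': 208.9627570566132, 'rvec': array([ 0.44315681,  2.91242381, -0.82212107]), 'tvec': array([ 0.58086585, -0.02069717,  0.96604035])} center [0.71121321 0.32594103 0.81179165]
side {'fovy': 49.450136741754676, 'cx': 273.1887428654245, 'cy': 215.03576847457518, 'rvec': array([ 0.14915096, -2.85469363,  1.17784813]), 'tvec': array([0.54240739, 0.18720563, 1.03862309])} center [0.46638071 0.65429607 0.87314107]
wrist {'fovy': 70.04693313052422, 'cx': 278.7055323810576, 'cy': 211.8421912230116, 'rvec': array([-1.49648316e-03,  3.10995880e+00,  4.31589668e-01]), 'tvec': array([ 0.62363907, -0.03067727,  0.39031425])} center [ 0.62437475 -0.076022    0.3828692 ]
```

View pics/scene0.png

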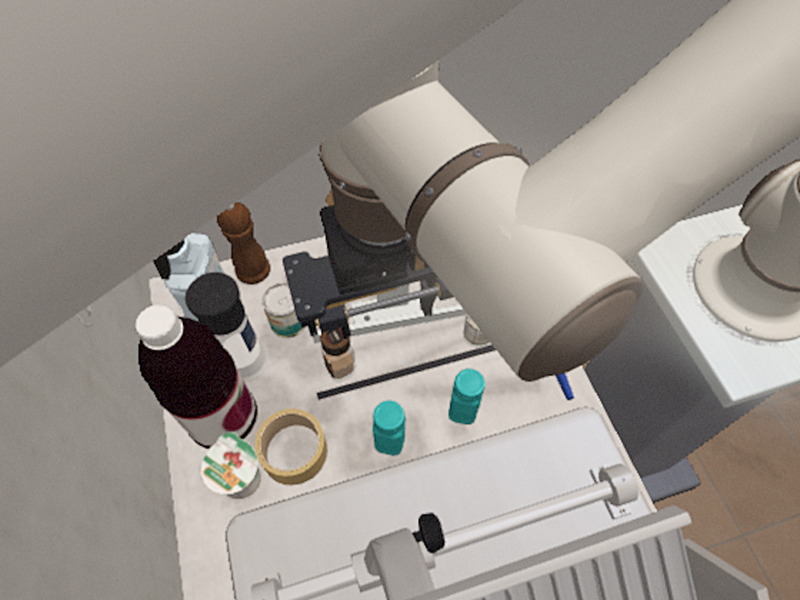

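View pics/side0.png

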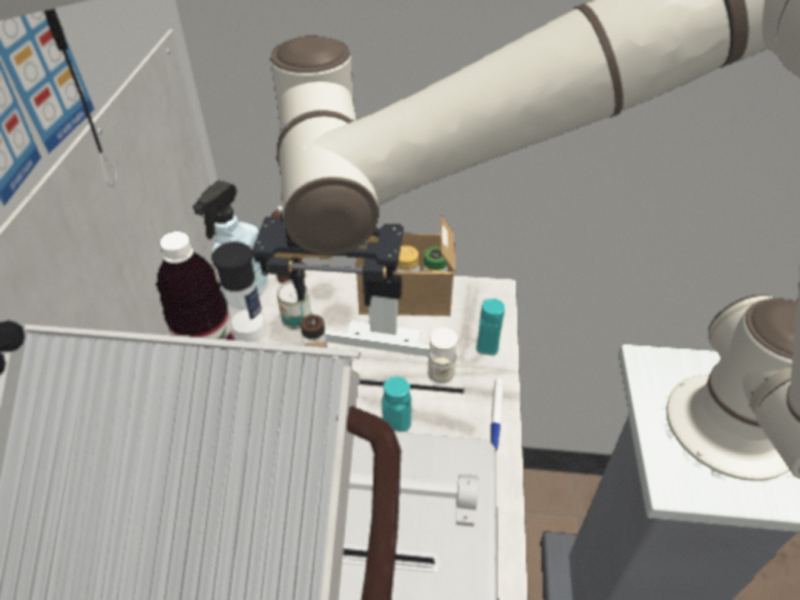

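View pics/wrist0.png

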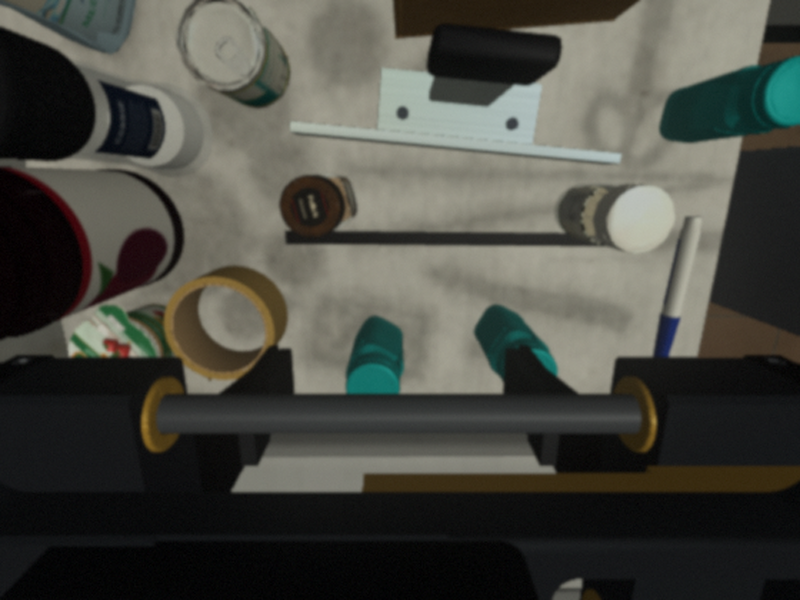

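The images show these things. Wrist view (800 px wide): brown-cap jar_e at (313,205), white-cap jar_c at (630,215), tape from (287,238) to about (600,240), straightedge bar from (290,127) to (620,157), its grip at (495,55) and the carton edge at (515,15). Three turquoise look-alikes stand at (735,100), (375,360) and (510,335). In the side view, yellow caps are at about (408,258) and a green cap at (433,258). The arm hides the carton, so I'll move to look into it.

arm_command(deltas=[[0,0,0,3,0,-2.5,-1],[0,0,0,6,0,-5,-1],[0,0,0,9,0,-7.5,-1],[0,0,0,12,0,-10,-1],[0,0,0,12,0,-10,-1],[0,0,0,12,0,-10,-1],[0,0,0,12,0,-10,-1]])

```text
time_s: 0.73
tcp_pos: [0.6245, -0.1197, 0.3403]
ee_rot: [[-0.001, -1.0, -0.002], [-1.0, 0.001, 0.001], [-0.001, 0.002, -1.0]]
wrist_force: [-0.2, 0.7, -0.5]
gripper_width: 0.999
gripper_force: 0.0
```

```bash
python3 - <<'E'
from h import *
print(sense()['tcp_pos'])
for n in('scene','side','wrist'):
    c=capture(n);save(n+'1',c)
    cv2.imwrite(f'pics/{n}1.png',cv2.resize(c['pixels'],(800,600),interpolation=cv2.INTER_CUBIC))
E
```

```text
[ 0.62446779 -0.11970789  0.34029849]
```

View pics/wrist1.png

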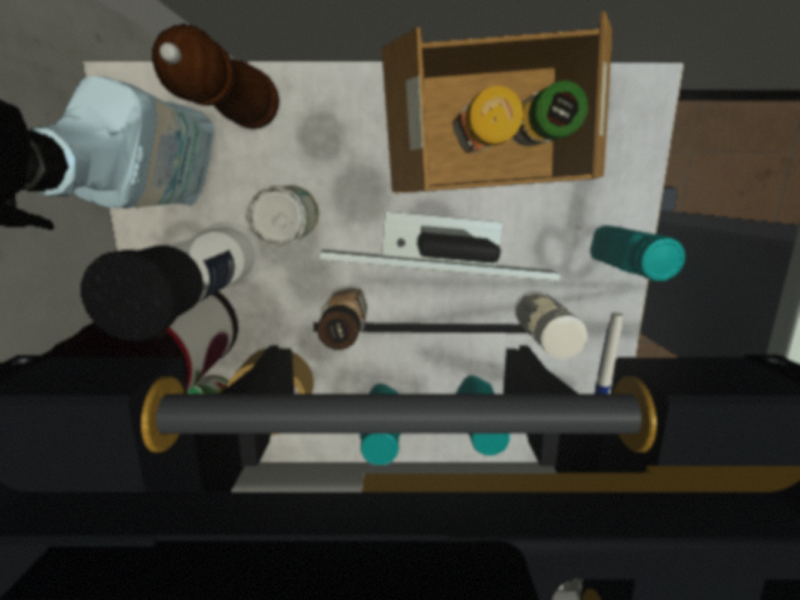

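The box holds two jars: yellow cap at (495,115) and green cap at (558,108). Rim corners are at (425,190), (604,178), (422,44) and (606,33). The far flap is on the left, leaning inward, and the near flap is on the right. jar_e's cap is at (338,328), jar_c's cap at (563,336) and the grip at (459,244).

```bash
python3 - <<'E'
from h import *
s=0.7
w0,w1=load('wrist0'),load('wrist1')
P=lambda a:np.array(a)*s
np.set_printoptions(precision=4,suppress=True)
for n,a,b in [('e',(308,206),(338,328)),('c',(641,219),(563,336)),('barfar',(291,124),(321,252)),('barnear',(620,155),(558,275))]:
    print(n,*tri(w0,P(a),w1,P(b)))
for n,p,z in [('L0',(316,327),0),('Lmid',(519,328),0),('cor1',(425,190),.108),('cor2',(604,178),.108),('cor3',(422,44),.108),('cor4',(606,33),.108),('yel',(495,115),.104),('grn',(558,108),.104),('grip',(459,240),.145),('ff1',(393,191),.13),('ff2',(384,47),.13)]:
    print(n,onz(w1,*P(p),z))
for n,p in[('L0',(287,238)),('L1',(560,240))]: print(n,onz(w0,*P(p),0))
c=load('side1')['pixels'];
cv2.imwrite('pics/s1c.png',cv2.resize(c[120:290,180:400],(792,612)[:2] and (776,600),interpolation=cv2.INTER_CUBIC))
E
```

```text
e [ 0.6813 -0.0609  0.0982] [array([ 1.2224, -0.2562]), array([-0.8289,  0.2107])]
c [ 0.4649 -0.0528  0.0975] [array([-0.6506, -0.2986]), array([0.4182, 0.2484])]
barfar [ 0.7084 -0.1201  0.0156] [array([ 0.7387, -0.1254]), array([-0.5322,  0.1142])]
barnear [ 0.4477 -0.0966  0.0235] [array([-0.3164, -0.1053]), array([0.2201, 0.0954])]
L0 [ 0.7204 -0.0281  0.    ]
Lmid [ 0.4788 -0.0272  0.    ]
cor1 [ 0.6008 -0.188   0.108 ]
cor2 [ 0.4506 -0.1981  0.108 ]
cor3 [ 0.6052 -0.2975  0.108 ]
cor4 [ 0.4634 -0.3055  0.108 ]
yel [ 0.5445 -0.2473  0.104 ]
grn [ 0.4935 -0.2527  0.104 ]
grip [ 0.5757 -0.1508  0.145 ]
ff1 [ 0.6276 -0.1876  0.13  ]
ff2 [ 0.6341 -0.2895  0.13  ]
L0 [ 0.7227 -0.0274  0.    ]
L1 [ 0.4791 -0.0259  0.    ]
```

View pics/s1c.png

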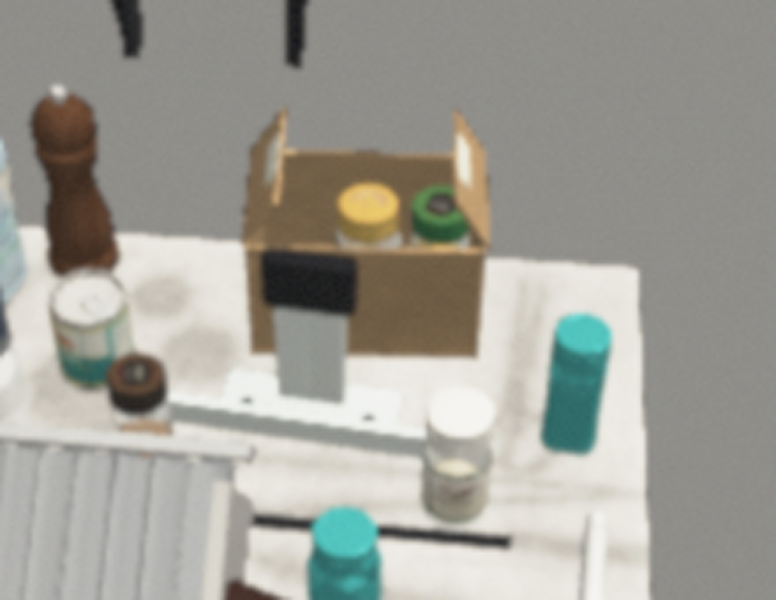

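The crop shows both flaps leaning inward over the carton, with the yellow and green jars inside. The straightedge stands in front, with jar_e brown at (137,385) and jar_c white at (460,450).

Possible confusions:
- **Jar_e (brown cap):** wrist view (338,328). It could be taken for the turquoise jars at (640,255), (380,440) and (485,430). All three are excluded by colour.
- **Flaps:** only the carton has any.
- **Straightedge:** the grip at (459,244) is the only one. The black-capped bottle and the spray bottle are bystanders.

The crop confirms these choices. Next I'll close the fingers, lower them into the carton's centre and sweep each flap outward.

arm_command(deltas=[[0,0,0,3.2,2.1,0,1],[0,0,0,6.4,4.2,0,1],[0,0,0,9.6,6.3,0,1],[0,0,0,12.7,8.3,0,1],[0,0,0,12.7,8.3,3.5,1],[0,0,0,12.7,8.3,7,1],[0,0,0,12.7,8.3,10.5,1],[0,0,0,12.7,8.3,13.5,1]])

```text
time_s: 1.55
tcp_pos: [0.5408, -0.246, 0.2037]
ee_rot: [[0.0, -1.0, -0.003], [-1.0, -0.0, 0.001], [-0.001, 0.003, -1.0]]
wrist_force: [0.5, -0.0, -0.7]
gripper_width: 0.479
gripper_force: 0.0
```

arm_command(deltas=[[0,0,0,0,0,2.5,1],[0,0,0,0,0,4.5,1],[0,0,0,0,0,6.4,1],[0,0,0,0,0,6.4,1],[0,0,0,0,0,6.4,1]])

```text
time_s: 1.97
tcp_pos: [0.5415, -0.2462, 0.1413]
ee_rot: [[0.001, -1.0, -0.004], [-1.0, -0.001, 0.0], [-0.0, 0.004, -1.0]]
wrist_force: [0.6, 0.2, 0.0]
gripper_width: 0.098
gripper_force: 0.0
```

```bash
python3 - <<'E'
from h import *
np.set_printoptions(precision=4,suppress=True)
w0,w1,s1=load('wrist0'),load('wrist1'),load('side1')
P=lambda a:np.array(a)*.7
C=lambda p:(180+p[0]*220/776,120+p[1]*170/600)
for n,p in[('hf+y',(393,191)),('hf-y',(384,47)),('hn+y',(604,178)),('hn-y',(606,33))]: print(n,onz(w1,*P(p),.108))
print('near +y', tri(w1,P((604,178)),s1,C((487,246))))
print('far +y', tri(w1,P((393,191)),s1,C((246,247))))
print('tape near end',onz(s1,*C((510,543)),0))
print('yel',tri(w1,P((495,115)),s1,C((368,201))),'grn',tri(w1,P((558,108)),s1,C((441,203))))
print('c',tri(w1,P((563,336)),s1,C((460,408))))
E
```

```text
hf+y [ 0.6278 -0.1871  0.108 ]
hf-y [ 0.6347 -0.2953  0.108 ]
hn+y [ 0.4506 -0.1981  0.108 ]
hn-y [ 0.4634 -0.3055  0.108 ]
near +y (array([ 0.4532, -0.1979,  0.1123]), [array([-0.5245,  0.1739]), array([ 0.2059, -0.1087])])
far +y (array([ 0.6261, -0.1874,  0.1051]), [array([ 1.4321, -0.258 ]), array([-0.7039,  0.0297])])
tape near end [ 0.4246 -0.0239  0.    ]
yel (array([ 0.5434, -0.2477,  0.1035]), [array([ 0.84  , -0.2813]), array([-0.3608,  0.1144])]) grn (array([ 0.4905, -0.254 ,  0.1001]), [array([ 1.4738, -0.5758]), array([-0.5836,  0.2712])])
c (array([ 0.4653, -0.0536,  0.0985]), [array([ 0.4728, -0.0818]), array([-0.2536,  0.0889])])
```

arm_command(deltas=[[0,0,0,0,2,0,1],[0,0,0,0.2,4,0,1],[0,0,0,0.3,5.5,0,1],[0,0,0,0.4,7,0,1],[0,0,0,0.4,8.5,0,1],[0,0,0,0.5,10,0,1],[0,0,0,0.5,10.3,0,1],[0,0,0,0.5,10.3,0,1]])

```text
time_s: 2.63
tcp_pos: [0.4394, -0.252, 0.1442]
ee_rot: [[0.0, -1.0, 0.003], [-1.0, -0.0, -0.001], [0.001, -0.003, -1.0]]
wrist_force: [-0.0, -0.1, -0.3]
gripper_width: 0.007
gripper_force: 0.0
```

arm_command(deltas=[[0,0,0,-0.2,-4,0,1],[0,0,0,-0.4,-8,0,1],[0,0,0,-0.6,-12,0,1],[0,0,0,-0.8,-14.5,0,1],[0,0,0,-0.9,-16,0,1],[0,0,0,-1,-17.5,0,1],[0,0,0,-1,-19,0,1],[0,0,0,-1,-19.8,0,1]])

```text
time_s: 3.3
tcp_pos: [0.6392, -0.2416, 0.1423]
ee_rot: [[0.001, -1.0, 0.0], [-1.0, -0.001, -0.001], [0.001, -0.0, -1.0]]
wrist_force: [-0.7, -0.1, -0.2]
gripper_width: 0.002
gripper_force: 0.3
```

arm_command(deltas=[[0,0,0,0,0,0,1],[0,0,0,0,2.5,-1,1],[0,0,0,0,5,-4,1],[0,0,0,0,9,-7,0],[0,0,0,0,9,-8,-0.5],[0,0,0,0,9,-8,-0.5]])

```text
time_s: 3.8
tcp_pos: [0.5468, -0.2428, 0.2282]
ee_rot: [[-0.0, -1.0, 0.009], [-1.0, 0.0, -0.003], [0.003, -0.009, -1.0]]
wrist_force: [0.1, 0.0, 1.4]
gripper_width: 0.151
gripper_force: 0.0
```

```bash
python3 - <<'E'
from h import *
for n in('scene','side','wrist'):
    c=capture(n);save(n+'2',c)
a=cv2.resize(load('side2')['pixels'][120:290,180:400],(518,400),interpolation=cv2.INTER_CUBIC)
b=cv2.resize(load('wrist2')['pixels'][0:250,200:500],(480,400))
cv2.imwrite('pics/two2.png',cv2.resize(np.hstack([a,b]),(798,320)))
E
```

```text
(no output)
```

View pics/two2.png

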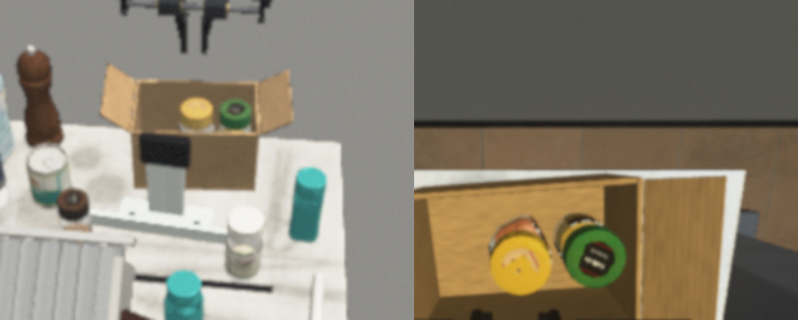

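Both flaps now lean well back past upright, roughly 2.2 rad or more. The yellow jar at (520,265) and green jar at (597,258) are still standing. Next I'll turn the gripper 90° so it closes across the carton.

arm_command(deltas=[[0,0,0.12,0,0,0,-0.42],[0,0,0.24,0,0,0,-0.42],[0,0,0.36,0,0,0,-0.42],[0,0,0.48,0,0,0,-0.42],[0,0,0.6,0,0,0,-0.42],[0,0,0.72,0,0,0,-0.42],[0,0,0.84,0,0,0,-0.42],[0,0,0.96,0,0,0,-0.42]])

```text
time_s: 4.62
tcp_pos: [0.5471, -0.2417, 0.2203]
ee_rot: [[-0.823, -0.569, -0.003], [-0.569, 0.823, 0.001], [0.002, 0.003, -1.0]]
wrist_force: [-0.4, 0.1, 0.0]
gripper_width: 0.706
gripper_force: 0.0
```

arm_command(deltas=[[0,0,0.12,0,0,0,-0.42],[0,0,0.24,0,0,0,-0.42],[0,0,0.36,0,0,0,-0.42],[0,0,0.48,0,0,0,-0.42],[0,0,0.61,0,0,0,-0.42],[0,0,0.61,0,0,0,-0.42],[0,0,0.61,0,0,0,-0.42]])

```text
time_s: 5.2
tcp_pos: [0.547, -0.2418, 0.2209]
ee_rot: [[-1.0, -0.004, -0.003], [-0.004, 1.0, 0.001], [0.003, 0.001, -1.0]]
wrist_force: [-0.3, -0.1, -0.1]
gripper_width: 0.71
gripper_force: 0.0
```

```bash
python3 - <<'E'
from h import *
s=sense();print(s['tcp_pos'],s['ee_rot'],s['gripper_width'],s['joints'])
c=capture('wrist');save('wrist3',c);cv2.imwrite('pics/w3.png',cv2.resize(c['pixels'],(800,600)))
E
```

```text
[ 0.54704663 -0.24176677  0.22087411] [[-9.99988883e-01 -3.90547649e-03 -2.64222524e-03]
 [-3.90701356e-03  9.99992201e-01  5.76823078e-04]
 [ 2.63995186e-03  5.87139875e-04 -9.99996343e-01]] 0.7095057039229539 [-8.35156196e+00  2.03621104e+01 -5.17495150e+00 -1.18547884e-02
 -6.46175221e+01 -8.14195296e+01]
```

View pics/w3.png

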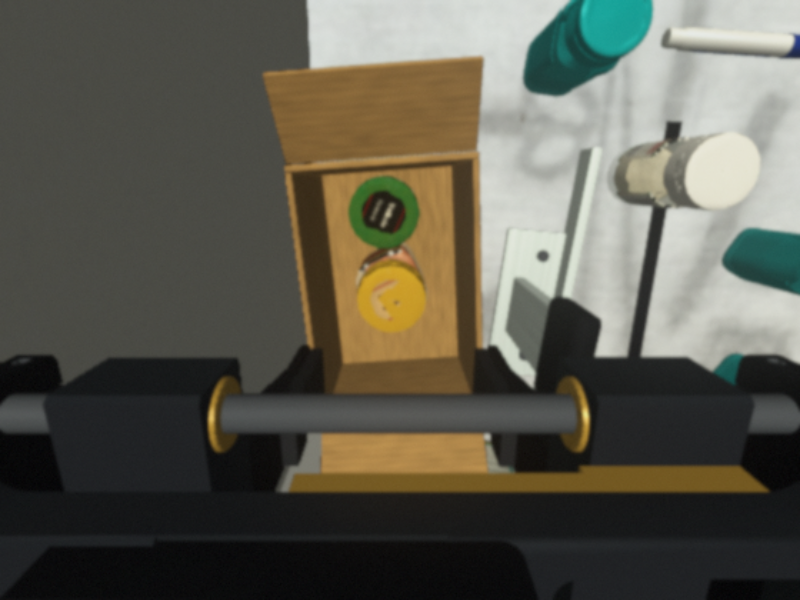

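The wrist view shows the green cap at (384,212), the yellow cap at (391,296) and the near flap wide open.

```bash
python3 - <<'E'
from h import *
c=load('wrist3');np.set_printoptions(precision=4,suppress=True)
P=lambda *a:np.array(a)*.7
for n,p,z in[('g',(384,212),.104),('y',(391,296),.104),('tape end',(673,124),0),('c',(720,171),.1),('barnear',(597,150),.024),('grip end',(572,298),.145)]:print(n,onz(c,*P(*p),z))
E
```

```text
g [ 0.4893 -0.2518  0.104 ]
y [ 0.5409 -0.2476  0.104 ]
tape end [ 0.4269 -0.0268  0.    ]
c [ 0.4649 -0.0542  0.1   ]
barnear [ 0.4483 -0.0948  0.024 ]
grip end [ 0.5306 -0.1513  0.145 ]
```

arm_command(deltas=[[0,0,0,0.5,-0.6,2,-0.42],[0,0,0,0.5,-0.6,5,-0.42],[0,0,0,0.5,-0.6,8,-0.42],[0,0,0,0.5,-0.6,10.5,-0.42],[0,0,0,0.5,-0.6,12.5,-0.42],[0,0,0,0.5,-0.6,13.6,-0.42],[0,0,0,0.5,-0.6,13.6,-0.42],[0,0,0,0.5,-0.6,13.6,1]])

```text
time_s: 5.92
tcp_pos: [0.5423, -0.2481, 0.0865]
ee_rot: [[-1.0, -0.002, -0.001], [-0.002, 1.0, -0.0], [0.001, -0.0, -1.0]]
wrist_force: [-0.4, -0.2, 0.3]
gripper_width: 0.683
gripper_force: 0.0
```

arm_command(deltas=[[0,0,0,0,0,0,1],[0,0,0,0,0,0,1],[0,0,0,0,0,0,1],[0,0,0,0,0,0,1],[0,0,0,0,0,0,1]])

```text
time_s: 6.33
tcp_pos: [0.5431, -0.2481, 0.0881]
ee_rot: [[-1.0, -0.001, 0.003], [-0.001, 1.0, -0.001], [-0.003, -0.001, -1.0]]
wrist_force: [1.2, 1.6, 5.0]
gripper_width: 0.551
gripper_force: 30.0
```

arm_command(deltas=[[0,0,0,0,0,-2.5,1],[0,0,0,0,0,-6,1],[0,0,0,0,0,-10,1],[0,0,0,0,0,-14,1],[0,0,0,0,0,-17,1],[0,0,0,-1.3,3.6,-17,1],[0,0,0,-2.6,7.2,-17,1],[0,0,0,-3.9,10.8,-17,1]])

```text
time_s: 7.0
tcp_pos: [0.5805, -0.1392, 0.2571]
ee_rot: [[-1.0, 0.002, 0.001], [0.002, 1.0, 0.001], [-0.001, 0.001, -1.0]]
wrist_force: [1.0, -0.1, -1.3]
gripper_width: 0.554
gripper_force: 30.0
```

arm_command(deltas=[[0,0,-0.12,-1.3,3.6,0,1],[0,0,-0.24,-2.6,7.2,0,1],[0,0,-0.36,-2.8,8,0,1],[0,0,-0.48,-2.8,8,0,1],[0,0,-0.6,-2.8,8,0,1],[0,0,-0.72,-2.8,8,0,1],[0,0,-0.84,-2.8,8,0,1],[0,0,-0.96,-2.8,8,0,1]])

```text
time_s: 7.67
tcp_pos: [0.6082, -0.0598, 0.2559]
ee_rot: [[-0.568, -0.823, -0.002], [-0.823, 0.568, 0.0], [0.001, 0.001, -1.0]]
wrist_force: [0.4, -0.1, -0.9]
gripper_width: 0.552
gripper_force: 30.0
```

arm_command(deltas=[[0,0,-0.12,0,0,0,1],[0,0,-0.24,0,0,0,1],[0,0,-0.36,0,0,0,1],[0,0,-0.48,0,0,0,1],[0,0,-0.61,0,0,0,1],[0,0,-0.61,0,0,0,1],[0,0,-0.61,0,0,0,1]])

```text
time_s: 8.25
tcp_pos: [0.6084, -0.06, 0.2561]
ee_rot: [[-0.003, -1.0, -0.001], [-1.0, 0.003, 0.0], [-0.0, 0.001, -1.0]]
wrist_force: [-0.7, 0.3, -1.2]
gripper_width: 0.553
gripper_force: 30.0
```

```bash
python3 - <<'E'
from h import *
s=sense();print(s['tcp_pos'],s['gripper_width'],s['wrist_force'])
for n in('side','wrist'): save(n+'4',capture(n))
a=cv2.resize(load('side4')['pixels'],(400,300));b=cv2.resize(load('wrist4')['pixels'],(400,300))
cv2.imwrite('pics/v4.png',np.hstack([a,b]))
E
```

```text
[ 0.60841156 -0.05996657  0.2560827 ] 0.5532141691917921 [-0.66229792  0.32290016 -1.24313357]
```

View pics/v4.png

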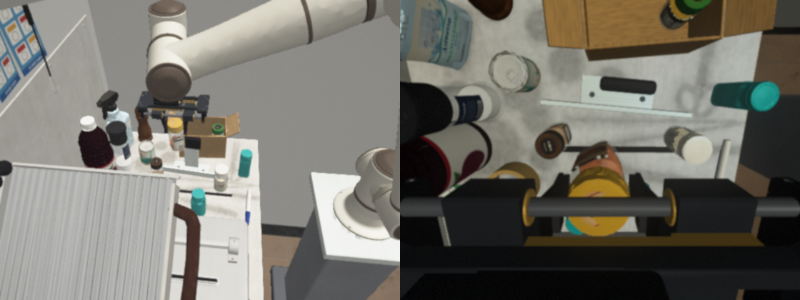

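The yellow jar is held upright over the tape side, and nothing else has been disturbed. I'll lower it and release.

arm_command(deltas=[[0,0,0,0,0,3,1],[0,0,0,0,0,6.5,1],[0,0,0,0,0,10,1],[0,0,0,0,0,13,1],[0,0,0,0,0,15.5,1],[0,0,0,0,0,16.7,1],[0,0,0,0,0,17.2,1],[0,0,0,0,0,17.2,1]])

```text
time_s: 9.02
tcp_pos: [0.608, -0.0601, 0.0843]
ee_rot: [[-0.001, -1.0, -0.003], [-1.0, 0.001, -0.001], [0.001, 0.003, -1.0]]
wrist_force: [1.0, -0.5, -1.5]
gripper_width: 0.549
gripper_force: 30.0
```

arm_command(deltas=[[0,0,0,0,0,0,1],[0,0,0,0,0,0,-0.3],[0,0,0,0,0,0,-0.3],[0,0,0,0,0,0,-0.3],[0,0,0,0,0,-1,-0.3],[0,0,0,0,0,-4,-0.3],[0,0,0,0,0,-8,-0.3],[0,0,0,0,0,-12,-0.3]])

```text
time_s: 9.68
tcp_pos: [0.6083, -0.0601, 0.2061]
ee_rot: [[-0.0, -1.0, -0.002], [-1.0, 0.0, -0.001], [0.001, 0.002, -1.0]]
wrist_force: [0.5, -0.6, 0.1]
gripper_width: 0.651
gripper_force: 0.0
```

arm_command(deltas=[[0,0,0.12,3.2,2,-1.5,-0.42],[0,0,0.24,6.4,4,-1.5,-0.42],[0,0,0.36,9.6,6,-1.5,-0.42],[0,0,0.48,12.8,8,-1.5,-0.42],[0,0,0.6,16,10,-1.5,-0.42],[0,0,0.72,19.2,11.9,-1.5,-0.42],[0,0,0.84,19.2,11.9,-1.5,-0.42],[0,0,0.96,19.2,11.9,-1.5,-0.42]])

```text
time_s: 10.35
tcp_pos: [0.4886, -0.2539, 0.2209]
ee_rot: [[-0.825, -0.565, 0.002], [-0.565, 0.825, -0.001], [-0.001, -0.001, -1.0]]
wrist_force: [-0.0, -0.5, -0.3]
gripper_width: 0.711
gripper_force: 0.0
```

arm_command(deltas=[[0,0,0.12,0,0,0,-0.42],[0,0,0.24,0,0,0,-0.42],[0,0,0.36,0,0,0,-0.42],[0,0,0.48,0,0,0,-0.42],[0,0,0.61,0,0,0,-0.42],[0,0,0.61,0,0,0,-0.42],[0,0,0.61,0,0,0,-0.42]])

```text
time_s: 10.93
tcp_pos: [0.4899, -0.252, 0.2204]
ee_rot: [[-1.0, -0.004, 0.001], [-0.004, 1.0, -0.0], [-0.001, -0.0, -1.0]]
wrist_force: [-0.6, -0.1, 0.1]
gripper_width: 0.712
gripper_force: 0.0
```

```bash
python3 - <<'E'
from h import *
s=sense();print(s['tcp_pos'],s['ee_rot'],s['gripper_width'],s['joints'])
for n in('scene','side','wrist'): save(n+'5',capture(n))
c=load('wrist5')['pixels'];h=cv2.cvtColor(c,cv2.COLOR_BGR2HSV)
m=cv2.inRange(h,(45,80,40),(75,255,255));n,l,st,ce=cv2.connectedComponentsWithStats(m);i=1+st[1:,4].argmax();print(st[i],ce[i],onz(load('wrist5'),*ce[i],.104))
a=cv2.resize(load('side5')['pixels'],(400,300));b=cv2.resize(c,(400,300))
cv2.imwrite('pics/v5.png',np.hstack([a,b]))
E
```

```text
[ 0.48994588 -0.25200895  0.22038382] [[-9.99992726e-01 -3.63416457e-03  1.15817291e-03]
 [-3.63460038e-03  9.99993325e-01 -3.74407341e-04]
 [-1.15680452e-03 -3.78614113e-04 -9.99999259e-01]] 0.7117419070580719 [-1.03541660e+01  1.57790008e+01 -1.19705508e+01  1.03749191e-02
 -6.21813154e+01 -7.94424348e+01]
[ 258  187   45   47 1072] [279.56063433 208.74906716] [ 0.48533769 -0.25258249  0.104     ]
```

View pics/v5.png

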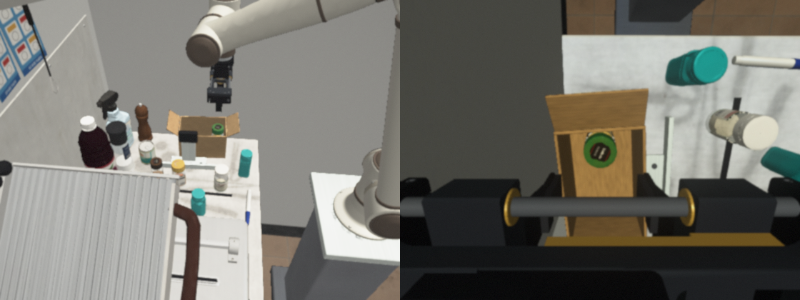

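The yellow jar stands by the tape at (178,168) in the side half. The green jar is in the carton at (600,150) in the wrist half. Going down to grip it.

arm_command(deltas=[[0,0,0,0.1,0,2,-0.42],[0,0,0,0.1,0,5,-0.42],[0,0,0,0.1,0,8,-0.42],[0,0,0,0.1,0,10.5,-0.42],[0,0,0,0.1,0,12.5,-0.42],[0,0,0,0.1,0,13.5,-0.42],[0,0,0,0.1,0,13.5,-0.42],[0,0,0,0.1,0,13.5,1]])

```text
time_s: 11.75
tcp_pos: [0.4893, -0.2521, 0.0849]
ee_rot: [[-1.0, -0.002, 0.0], [-0.002, 1.0, -0.0], [-0.0, -0.0, -1.0]]
wrist_force: [-0.3, -0.7, 0.0]
gripper_width: 0.688
gripper_force: 0.0
```

arm_command(deltas=[[0,0,0,0,0,0,1],[0,0,0,0,0,0,1],[0,0,0,0,0,0,1],[0,0,0,0,0,0,1],[0,0,0,0,0,0,1]])

```text
time_s: 12.17
tcp_pos: [0.4897, -0.2521, 0.0859]
ee_rot: [[-1.0, -0.001, 0.003], [-0.001, 1.0, -0.001], [-0.003, -0.001, -1.0]]
wrist_force: [0.1, 1.6, 5.3]
gripper_width: 0.488
gripper_force: 30.0
```

arm_command(deltas=[[0,0,0,0,0,-2.5,1],[0,0,0,0,0,-6,1],[0,0,0,0,0,-10,1],[0,0,0,0,0,-14,1],[0,0,0,0,0,-17,1],[0,0,0,-1,3.7,-17,1],[0,0,0,-2,7.4,-17,1],[0,0,0,-3,11.1,-17,1]])

```text
time_s: 12.83
tcp_pos: [0.5184, -0.14, 0.255]
ee_rot: [[-1.0, 0.002, 0.001], [0.002, 1.0, 0.001], [-0.001, 0.001, -1.0]]
wrist_force: [0.9, -0.2, -1.4]
gripper_width: 0.486
gripper_force: 30.0
```

arm_command(deltas=[[0,0,-0.12,-1,3.7,0,1],[0,0,-0.24,-1.8,7.4,0,1],[0,0,-0.36,-1.8,8.1,0,1],[0,0,-0.48,-1.8,8.1,0,1],[0,0,-0.6,-1.8,8.1,0,1],[0,0,-0.72,-1.8,8.1,0,1],[0,0,-0.84,-1.8,8.1,0,1],[0,0,-0.96,-1.8,8.1,0,1]])

```text
time_s: 13.5
tcp_pos: [0.5361, -0.0598, 0.2541]
ee_rot: [[-0.568, -0.823, -0.001], [-0.823, 0.568, 0.0], [0.001, 0.001, -1.0]]
wrist_force: [-0.7, 0.4, -1.0]
gripper_width: 0.487
gripper_force: 30.0
```

arm_command(deltas=[[0,0,-0.12,0,0,0,1],[0,0,-0.24,0,0,0,1],[0,0,-0.36,0,0,0,1],[0,0,-0.48,0,0,0,1],[0,0,-0.61,0,0,0,1],[0,0,-0.61,0,0,0,1],[0,0,-0.61,0,0,0,1]])

```text
time_s: 14.08
tcp_pos: [0.5363, -0.0599, 0.2542]
ee_rot: [[-0.003, -1.0, -0.001], [-1.0, 0.003, 0.0], [-0.0, 0.001, -1.0]]
wrist_force: [-0.9, 0.4, -0.6]
gripper_width: 0.489
gripper_force: 30.0
```

```bash
python3 - <<'E'
from h import *
s=sense();print(s['tcp_pos'],s['gripper_width'],s['wrist_force'])
for n in('side','wrist'): save(n+'6',capture(n))
a=cv2.resize(load('side6')['pixels'][120:290,180:400],(388,300));b=cv2.resize(load('wrist6')['pixels'],(400,300))
cv2.imwrite('pics/v6.png',np.hstack([a,b]))
E
```

```text
[ 0.53628461 -0.05991998  0.25419901] 0.48945648413134063 [-0.94281451  0.39323186 -0.64917263]
```

View pics/v6.png

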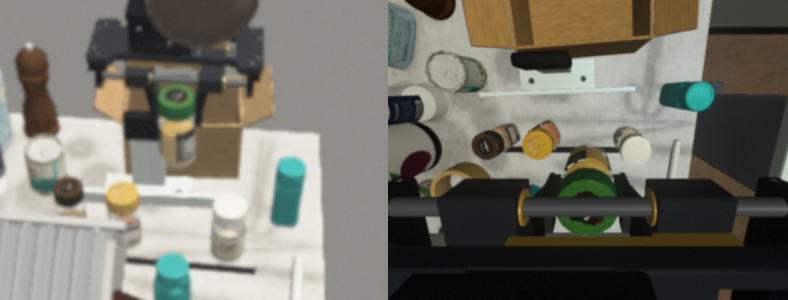

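The green jar is held upright. The straightedge bar at (480,93)–(633,89) in the wrist half looks shifted, so I'll check its position before placing.

```bash
python3 - <<'E'
from h import *
np.set_printoptions(precision=4,suppress=True)
c=load('wrist6');P=lambda u,v:np.array([(u-388)*1.4,v*1.4])
for n,p,z in[('bar1',(480,93),.024),('bar2',(634,89),.024),('grip',(541,58),.145),('y',(540,140),.1),('e',(487,145),.105),('c',(635,145),.1)]:print(n,onz(c,*P(*p),z))
E
```

```text
bar1 [ 0.7155 -0.1326  0.024 ]
bar2 [ 0.4573 -0.1386  0.024 ]
grip [ 0.5858 -0.1703  0.145 ]
y [ 0.6026 -0.0688  0.1   ]
e [ 0.6763 -0.0629  0.105 ]
c [ 0.4674 -0.0612  0.1   ]
```

The straightedge was knocked about 3 cm toward the carton, which leaves more room here. Placing the green jar.

arm_command(deltas=[[0,0,0,0,0,3,1],[0,0,0,0,0,6.5,1],[0,0,0,0,0,10,1],[0,0,0,0,0,13,1],[0,0,0,0,0,15.5,1],[0,0,0,0,0,16.7,1],[0,0,0,0,0,17.2,1],[0,0,0,0,0,17.2,1]])

```text
time_s: 14.85
tcp_pos: [0.5361, -0.0601, 0.0824]
ee_rot: [[-0.001, -1.0, -0.002], [-1.0, 0.001, -0.001], [0.001, 0.002, -1.0]]
wrist_force: [0.3, -0.0, -0.8]
gripper_width: 0.486
gripper_force: 30.0
```

arm_command(deltas=[[0,0,0,0,0,0,1],[0,0,0,0,0,0,-0.3],[0,0,0,0,0,0,-0.3],[0,0,0,0,0,0,-0.3],[0,0,0,0,0,-1,-0.3],[0,0,0,0,0,-4,-0.3],[0,0,0,0,0,-8,-0.3],[0,0,0,0,0,-12,-0.3]])

```text
time_s: 15.52
tcp_pos: [0.5361, -0.0601, 0.2043]
ee_rot: [[-0.0, -1.0, -0.001], [-1.0, 0.0, -0.001], [0.001, 0.001, -1.0]]
wrist_force: [1.8, 0.3, 0.5]
gripper_width: 0.65
gripper_force: 0.0
```

arm_command(deltas=[[0,0,0,2,-1,-3,-1],[0,0,0,4,-2,-6,-1],[0,0,0,7,-3,-8,-1],[0,0,0,10,-4,-10,-1],[0,0,0,10,-4,-10,-1],[0,0,0,10,-4,-10,-1],[0,0,0,10,-4,-10,-1]])

```text
time_s: 16.1
tcp_pos: [0.576, -0.1597, 0.3024]
ee_rot: [[-0.001, -1.0, -0.001], [-1.0, 0.001, 0.001], [-0.001, 0.001, -1.0]]
wrist_force: [0.3, -0.3, -0.3]
gripper_width: 0.987
gripper_force: 0.0
```

```bash
python3 - <<'E'
from h import *
s=sense();print(s['tcp_pos'])
for n in('side','wrist'):
    c=capture(n);save(n+'7',c)
cv2.imwrite('pics/w7.png',cv2.resize(load('wrist7')['pixels'],(800,600),interpolation=cv2.INTER_CUBIC))
E
```

```text
[ 0.57600437 -0.15973628  0.30237192]
```

View pics/w7.png

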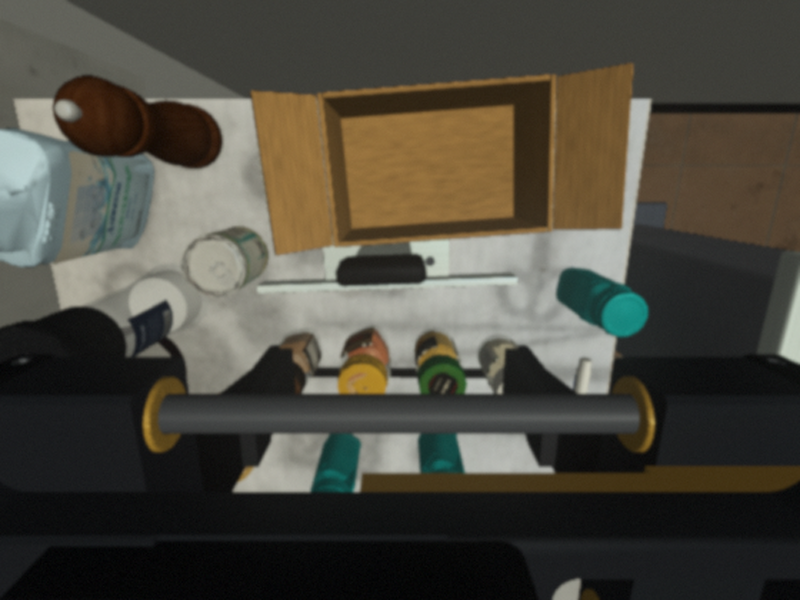

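The carton is empty, all four jars stand along the tape, and both flaps are wide open. The bar's front edge runs (258,291)–(517,284), and the grip spans about (337–425, 254–284). Next, the straightedge pose.

```bash
python3 - <<'E'
from h import *
np.set_printoptions(precision=4,suppress=True)
c=load('wrist7');P=lambda u,v:np.array([u,v])*.7
a=onz(c,*P(258,291),.024);b=onz(c,*P(517,284),.024);m=(a+b)/2;d=a-b;L=np.linalg.norm(d);d/=L
nrm=np.array([-d[1],d[0],0]);g=m-nrm*.04;print(a,b,L,'mid',m,'yaw',np.arctan2(d[1],d[0]),'grip',g)
for sx in(-1,1):
  for sy in(-1,1):
    print(sx,sy,proj(c,np.r_[(g+d*.033*sx+nrm*.008*sy)[:2],.145])/.7)
for n,p in[('y',(363,375)),('g',(442,377))]:print(n,onz(c,*P(*p),.102))
print('tape',onz(c,*P(400,373),0),'tape end near',onz(load('wrist7'),*P(490,375),0))
c=load('wrist7')['pixels'];cv2.imwrite('pics/w7c.png',cv2.resize(c[150:280,170:380],(800,495),interpolation=cv2.INTER_CUBIC))
E
```

```text
[ 0.7168 -0.1283  0.024 ] [ 0.4552 -0.1359  0.024 ] 0.2617753315318117 mid [ 0.586  -0.1321  0.024 ] yaw 0.028994633473167414 grip [ 0.5872 -0.1721  0.024 ]
-1 -1 [427.6013 261.21  ]
-1 1 [427.7952 283.2473]
1 -1 [334.393  263.7632]
1 1 [335.9103 285.7349]
y [ 0.6057 -0.0727  0.102 ]
g [ 0.5367 -0.0708  0.102 ]
tape [ 0.5727 -0.0266  0.    ] tape end near [ 0.4707 -0.0243  0.    ]
```

View pics/w7c.png

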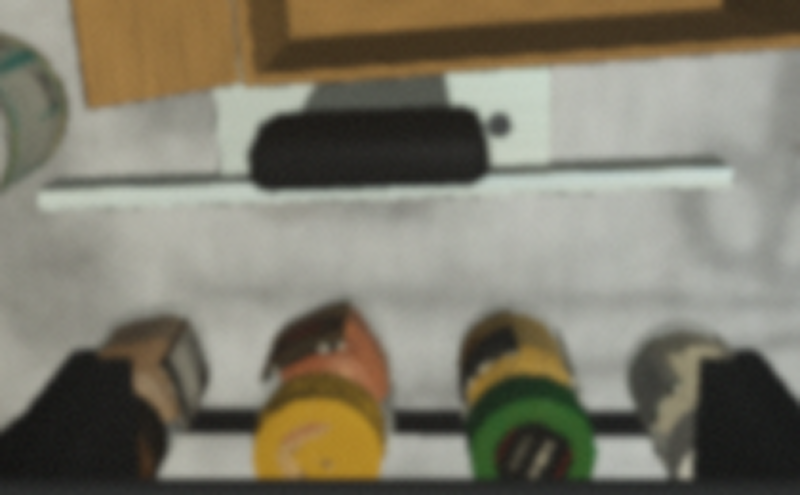

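The predicted grip corners match the picture, which puts the grip at (0.587, −0.172) with yaw 0.03. I'll turn the gripper, descend at half opening and grip near the top so the fingertips clear the carton rim.

arm_command(deltas=[[0,0,0.12,1.2,-1.1,0,0],[0,0,0.24,1.2,-1.1,0,0],[0,0,0.36,1.2,-1.1,0,0],[0,0,0.48,1.2,-1.1,0,0],[0,0,0.6,1.2,-1.1,0,0],[0,0,0.72,1.2,-1.1,0,0],[0,0,0.84,1.2,-1.1,0,0],[0,0,0.96,1.2,-1.1,0,0]])

```text
time_s: 16.87
tcp_pos: [0.5872, -0.1707, 0.3018]
ee_rot: [[-0.822, -0.57, -0.002], [-0.57, 0.822, 0.0], [0.001, 0.001, -1.0]]
wrist_force: [-0.5, -0.4, 0.5]
gripper_width: 0.529
gripper_force: 0.0
```

arm_command(deltas=[[0,0,0.12,0,0,2,0],[0,0,0.24,0,0,4,0],[0,0,0.36,0,0,6,0],[0,0,0.48,0,0,8,0],[0,0,0.584,0,0,10,0],[0,0,0.584,0,0,10,0],[0,0,0.584,0,0,10,0]])

```text
time_s: 17.45
tcp_pos: [0.587, -0.1711, 0.2015]
ee_rot: [[-1.0, -0.031, -0.003], [-0.031, 1.0, -0.0], [0.003, -0.0, -1.0]]
wrist_force: [0.7, 0.8, 0.2]
gripper_width: 0.504
gripper_force: 0.0
```

```bash
python3 - <<'E'
from h import *
s=sense();print(s['tcp_pos'],s['ee_rot'],s['gripper_width'])
for n in('side','scene','wrist'): save(n+'8',capture(n))
a=cv2.resize(load('side8')['pixels'][140:300,180:390],(394,300));b=cv2.resize(load('wrist8')['pixels'],(400,300))
cv2.imwrite('pics/v8.png',np.hstack([a,b]))
E
```

```text
[ 0.58697155 -0.17108944  0.20152016] [[-9.99511616e-01 -3.10601870e-02 -3.43428991e-03]
 [-3.10594107e-02  9.99517501e-01 -2.79156583e-04]
 [ 3.44130353e-03 -1.72353226e-04 -9.99994064e-01]] 0.5039677456446006
```

View pics/v8.png

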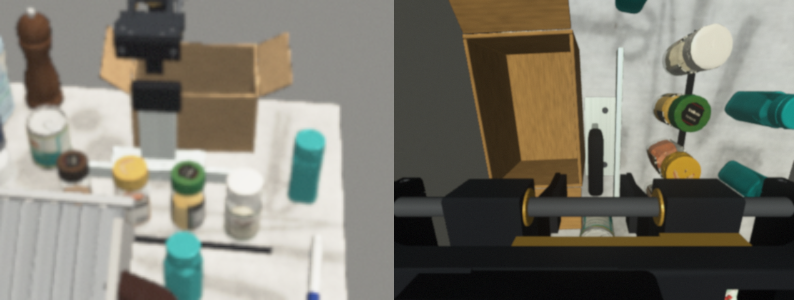

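The grip at (596,160) lies between the fingers at (555) and (628), and all jars are upright. Descending and gripping.

arm_command(deltas=[[0,0,0,0,-0.1,2,0],[0,0,0,0,-0.1,4,0],[0,0,0,0,-0.1,5.5,0],[0,0,0,0,-0.1,6.5,0],[0,0,0,0,-0.1,6.9,0],[0,0,0,0,-0.1,6.9,0],[0,0,0,0,-0.1,6.9,1],[0,0,0,0,-0.1,6.9,1]])

```text
time_s: 18.27
tcp_pos: [0.5886, -0.173, 0.135]
ee_rot: [[-1.0, -0.027, 0.003], [-0.027, 1.0, -0.0], [-0.003, -0.001, -1.0]]
wrist_force: [-0.2, -0.8, -0.2]
gripper_width: 0.42
gripper_force: 0.0
```

arm_command(deltas=[[0,0,0,0,0,0,1],[0,0,0,0,0,0,1],[0,0,0,0,0,0,1],[0,0,0,0,0,0,1],[0,0,0,0,0,0,1],[0,0,0,0,0,0,1]])

```text
time_s: 18.77
tcp_pos: [0.588, -0.1723, 0.1341]
ee_rot: [[-1.0, -0.027, 0.001], [-0.027, 1.0, 0.001], [-0.001, 0.001, -1.0]]
wrist_force: [-1.3, 3.9, 4.4]
gripper_width: 0.179
gripper_force: 29.9
```

arm_command(deltas=[[0,0,0,0,0,-0.2,1],[0,0,0.015,0.4,0.5,-0.2,1],[0,0,0.035,0.8,1.2,-0.2,1],[0,0,0.035,1.2,2,-0.2,1],[0,0,0.035,1.2,2.8,-0.2,1],[0,0,0.035,1.2,3.4,-0.2,1],[0,0,0.035,1.2,3.8,-0.2,1],[0,0,0.035,1.2,4,-0.2,1]])

```text
time_s: 19.43
tcp_pos: [0.5748, -0.1325, 0.1356]
ee_rot: [[-1.0, 0.007, 0.0], [0.007, 1.0, -0.0], [-0.0, -0.0, -1.0]]
wrist_force: [0.7, -0.5, -2.7]
gripper_width: 0.179
gripper_force: 29.9
```

arm_command(deltas=[[0,0,0,0,0.4,0,1],[0,0,0,0,0.8,0,1],[0,0,0,0,1.2,0,1],[0,0,0,0,1.6,0,1],[0,0,0,0,2,0,1],[0,0,0,0,2.4,0,1],[0,0,0,0,2.8,0,1],[0,0,0,0,3,0,1]])

```text
time_s: 20.1
tcp_pos: [0.5748, -0.103, 0.1356]
ee_rot: [[-1.0, 0.008, -0.0], [0.008, 1.0, -0.0], [0.0, -0.0, -1.0]]
wrist_force: [0.1, -3.2, -2.1]
gripper_width: 0.18
gripper_force: 30.0
```

arm_command(deltas=[[0,0,0,0,0.2,0,1],[0,0,0,0,0.4,0,1],[0,0,0,0,0.5,0,1],[0,0,0,0,0.5,0,1],[0,0,0,0,0.5,0,1]])

```text
time_s: 20.52
tcp_pos: [0.5748, -0.098, 0.1354]
ee_rot: [[-1.0, 0.008, -0.0], [0.008, 1.0, 0.0], [0.0, 0.0, -1.0]]
wrist_force: [0.1, -1.3, -2.4]
gripper_width: 0.184
gripper_force: 30.0
```

```bash
python3 - <<'E'
from h import *
s=sense();print(s['tcp_pos'],s['ee_rot'][:,0],s['wrist_force'],s['gripper_width'])
for n in('side','scene'): save(n+'9',capture(n))
a=cv2.resize(load('side9')['pixels'][170:300,190:350],(400,325),interpolation=cv2.INTER_CUBIC);b=cv2.resize(load('scene9')['pixels'][160:360,170:416],(400,325),interpolation=cv2.INTER_CUBIC)
cv2.imwrite('pics/v9.png',np.hstack([a,b]))
E
```

```text
[ 0.57482505 -0.09797432  0.13539187] [-9.99965595e-01  8.29143098e-03  2.46359083e-04] [ 0.12848775 -1.32042007 -2.35548929] 0.18374927397188354
```

View pics/v9.png

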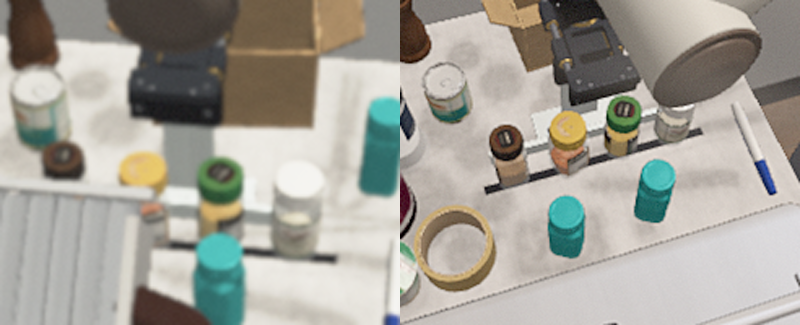

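All four jars are in contact with the bar and upright, now a little short of the tape. Pushing on slowly.

arm_command(deltas=[[0,0,0,0,0.2,0,1],[0,0,0,0,0.4,0,1],[0,0,0,0,0.6,0,1],[0,0,0,0,0.8,0,1],[0,0,0,0,0.8,0,1]])

```text
time_s: 21.03
tcp_pos: [0.5751, -0.0897, 0.1356]
ee_rot: [[-1.0, 0.008, 0.0], [0.008, 1.0, 0.0], [-0.0, 0.0, -1.0]]
wrist_force: [-0.2, -1.8, -3.1]
gripper_width: 0.182
gripper_force: 30.0
```

```bash
python3 - <<'E'
from h import *
s=sense();print(s['tcp_pos'],s['ee_rot'][:,0],s['wrist_force'],s['gripper_width'])
save('scene10',capture('scene'))
cv2.imwrite('pics/v10.png',cv2.resize(load('scene10')['pixels'][200:310,220:400],(800,489),interpolation=cv2.INTER_CUBIC))
E
```

```text
[ 0.57511628 -0.08973937  0.13555664] [-9.99967892e-01  8.00539246e-03 -3.59916807e-04] [-0.23849878 -1.80763989 -3.10490719] 0.18214731557950717
```

View pics/v10.png

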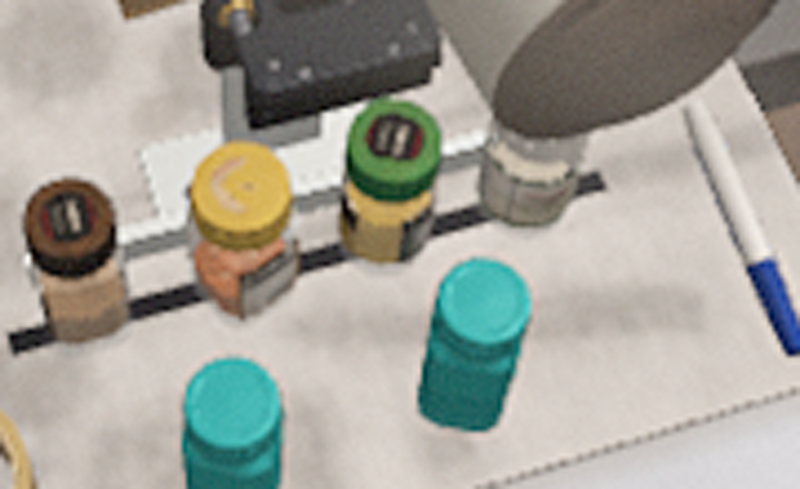

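```bash
python3 - <<'E'
from h import *
np.set_printoptions(precision=4,suppress=True)
c=load('scene10');P=lambda u,v:(220+u/4.444,200+v/4.444)
a=onz(c,*P(12,342),0);b=onz(c,*P(603,181),0);m=(a+b)/2;d=(a-b);L=np.linalg.norm(d);d/=L;n=np.array([-d[1],d[0],0]);print(a,b,L,np.arctan2(d[1],d[0]),m)
for k,p,z in[('e',(69,208),.105),('y',(243,184),.0995),('g',(394,138),.0995)]:
    q=onz(c,*P(*p),z);print(k,q,'line x,y',(q-m)@d,(q-m)@n)
tip=np.array([.5751,-.0497,.012]);print('face line y',(tip-m)@n)
E
```

```text
[ 0.7236 -0.0256  0.    ] [ 0.426  -0.0215  0.    ] 0.297698610082909 -0.013536151129713948 [ 0.5748 -0.0235  0.    ]
e [ 0.6849 -0.0322  0.105 ] line x,y 0.1102047961334115 -0.007167181607093486
y [ 0.6101 -0.0238  0.0995] line x,y 0.03527978766992838 0.00018542971626106216
g [ 0.5402 -0.0258  0.0995] line x,y -0.03453015139443989 -0.0026813283292139297
face line y -0.026144579216895114
```

arm_command(deltas=[[0,0,0.002,0,0.1,0,1],[0,0,0.002,0,0.2,0,1],[0,0,0.002,0,0.25,0,1],[0,0,0.002,0,0.25,0,1],[0,0,0.002,0,0.25,0,1],[0,0,0.002,0,0.25,0,1]])

```text
time_s: 21.58
tcp_pos: [0.5751, -0.0877, 0.1356]
ee_rot: [[-1.0, 0.01, 0.0], [0.01, 1.0, 0.0], [-0.0, 0.0, -1.0]]
wrist_force: [0.2, -1.7, -2.5]
gripper_width: 0.181
gripper_force: 30.0
```

```bash
python3 - <<'E'
from h import *
s=sense();print(s['tcp_pos'],s['ee_rot'][:,0],s['wrist_force'],s['gripper_width'])
E
```

```text
[ 0.57508668 -0.08770684  0.1355972 ] [-9.99947669e-01  1.02283597e-02 -1.97650639e-04] [ 0.15771518 -1.74622241 -2.51747544] 0.18093334657800808
```

Retreating with the straightedge still held, then checking the row.

arm_command(deltas=[[0,0,0,0,-0.3,0,1],[0,0,0,0,-1,0,1],[0,0,0,0,-2.2,0,1],[0,0,0,0,-3.5,0,1],[0,0,0,0,-4.8,0,1],[0,0,0,0,-5.8,0,1],[0,0,0,0,-6.3,0,1],[0,0,0,0,-6.3,0,1]])

```text
time_s: 22.25
tcp_pos: [0.5742, -0.1524, 0.1354]
ee_rot: [[-1.0, 0.013, -0.0], [0.013, 1.0, -0.0], [0.0, -0.0, -1.0]]
wrist_force: [-0.2, -0.4, -3.0]
gripper_width: 0.185
gripper_force: 30.0
```

```bash
python3 - <<'E'
from h import *
s=sense();print(s['tcp_pos'],s['wrist_force'])
for n in('scene','side','wrist'): save(n+'11',capture(n))
a=cv2.resize(load('scene11')['pixels'][200:310,220:400],(800,489),interpolation=cv2.INTER_CUBIC)
cv2.imwrite('pics/v11.png',a)
E
```

```text
[ 0.57417018 -0.15237365  0.13538709] [-0.17509266 -0.40828015 -3.04249905]
```

View pics/v11.png

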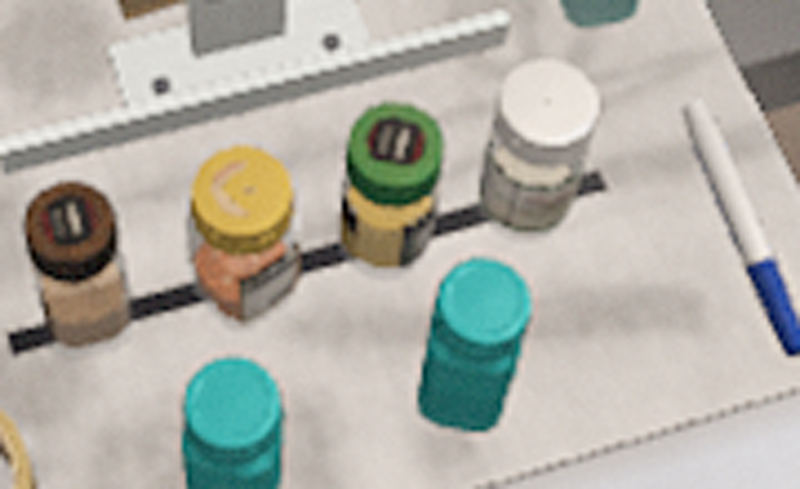

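The row stands in a line over the tape: cap tops at (70,213), (244,187), (395,141) and (549,98), bases down to about (88,343), (245,319), (388,265) and (527,230). The straightedge is clear of them. I'll compare this with a model of jars centred on the tape.

```bash
python3 - <<'E'
from h import *
np.set_printoptions(precision=4,suppress=True)
c=load('scene11');P=lambda u,v:np.array((220+u/4.444,200+v/4.444))
a=onz(c,*P(12,342),0);b=onz(c,*P(603,181),0);m=(a+b)/2;d=(a-b);d/=np.linalg.norm(d);n=np.array([-d[1],d[0],0])
t=np.linspace(0,2*np.pi,200)
for k,p,z,r,base in[('e',(70,212),.105,.0205,(88,343)),('y',(244,187),.0995,.0225,(245,319)),('g',(395,141),.0995,.0225,(388,265)),('c',(549,97),.0995,.0225,(527,230))]:
    q=onz(c,*P(*p),z);x=(q-m)@d
    # base: lowest image row of base circle vs y offset
    best=min(np.arange(-.015,.0151,.0005),key=lambda o:abs(max(proj(c,m+d*(x+r*np.cos(s))+n*(o+r*np.sin(s)))[1] for s in t)-P(*base)[1]))
    print(k,'x',x,'cap y',(q-m)@n,'base y',best)
E
```

```text
e x 0.11023600865448482 cap y -0.0052063095606161005 base y -0.009499999999999995
y x 0.035271148027776505 cap y 0.0017005072526865975 base y -0.001999999999999988
g x -0.03447158628293496 cap y -0.0011408826726471255 base y -0.009999999999999995
c x -0.10723503744588044 cap y -0.002730818082871775 base y -0.007999999999999993
```

All jars are within tolerance but average about 2 mm short, with jar_e the furthest. One more push of 2 mm past the last position, then retreat again.

arm_command(deltas=[[0,0,0,0,1.5,0,1],[0,0,0,0,3,0,1],[0,0,0,0,4.5,0,1],[0,0,0,0,5.5,0,1],[0,0,0,0,6,0,1],[0,0,0,0,6.3,0,1],[0,0,0,0,6.5,0,1],[0,0,0,0,6.5,0,1]])

```text
time_s: 23.07
tcp_pos: [0.575, -0.0859, 0.1356]
ee_rot: [[-1.0, 0.01, -0.0], [0.01, 1.0, -0.0], [0.0, -0.0, -1.0]]
wrist_force: [0.6, -1.1, -3.3]
gripper_width: 0.183
gripper_force: 30.0
```

arm_command(deltas=[[0,0,0,0,0,0,1],[0,0,0,0,0,0,1],[0,0,0,0,0,0,1],[0,0,0,0,0,0,1]])

```text
time_s: 23.4
tcp_pos: [0.5751, -0.086, 0.1355]
ee_rot: [[-1.0, 0.011, 0.0], [0.011, 1.0, 0.0], [-0.0, 0.0, -1.0]]
wrist_force: [-0.8, -0.9, -2.8]
gripper_width: 0.181
gripper_force: 30.0
```

arm_command(deltas=[[0,0,0,0,-0.3,0,1],[0,0,0,0,-1,0,1],[0,0,0,0,-2.2,0,1],[0,0,0,0,-3.5,0,1],[0,0,0,0,-4.8,0,1],[0,0,0,0,-5.8,0,1],[0,0,0,0,-6.5,0,1],[0,0,0,0,-6.5,0,1]])

```text
time_s: 24.07
tcp_pos: [0.5741, -0.1526, 0.1354]
ee_rot: [[-1.0, 0.013, -0.0], [0.013, 1.0, -0.0], [0.0, -0.0, -1.0]]
wrist_force: [-0.2, -0.8, -4.3]
gripper_width: 0.18
gripper_force: 30.0
```

arm_command(deltas=[[0,0,0,0,0,0.1,1],[0,0,0,0,0,0.2,1],[0,0,0,0,0,0.2,1],[0,0,0,0,0,0.2,0.3],[0,0,0,0,0,0.2,0.1],[0,0,0,0,0,0.2,0.1],[0,0,0,0,0,0.2,0.1],[0,0,0,0,0,0.2,0.1]])

```text
time_s: 24.73
tcp_pos: [0.5746, -0.1505, 0.1338]
ee_rot: [[-1.0, 0.01, 0.001], [0.01, 1.0, 0.0], [-0.001, 0.0, -1.0]]
wrist_force: [0.3, -0.1, -0.3]
gripper_width: 0.419
gripper_force: 0.0
```

arm_command(deltas=[[0,0,0,0,0,-1,0.1],[0,0,0,0,0,-3,0.1],[0,0,0,0,0,-6,0.1],[0,0,0,0,0,-9,0.1],[0,0,0,0,0,-13,0.1],[0,0,0,4,0,-15,0.1],[0,0,0,6,0,-15,0.1],[0,0,0,6,0,-15,0.1]])

```text
time_s: 25.4
tcp_pos: [0.5116, -0.1502, 0.2872]
ee_rot: [[-1.0, 0.011, 0.005], [0.011, 1.0, 0.0], [-0.005, 0.001, -1.0]]
wrist_force: [-0.6, -0.2, -0.3]
gripper_width: 0.454
gripper_force: 0.0
```

```bash
python3 - <<'E'
from h import *
s=sense();print(s['tcp_pos'],s['wrist_force'])
for n in('scene','side','wrist'): save(n+'12',capture(n))
a=cv2.resize(load('scene12')['pixels'][130:340,120:400],(400,300));b=cv2.resize(load('side12')['pixels'][120:300,170:410],(400,300))
cv2.imwrite('pics/v12.png',np.hstack([a,b]))
E
```

```text
[ 0.51164929 -0.15017617  0.28720345] [-0.64828633 -0.15033051 -0.28198738]
```

View pics/v12.png

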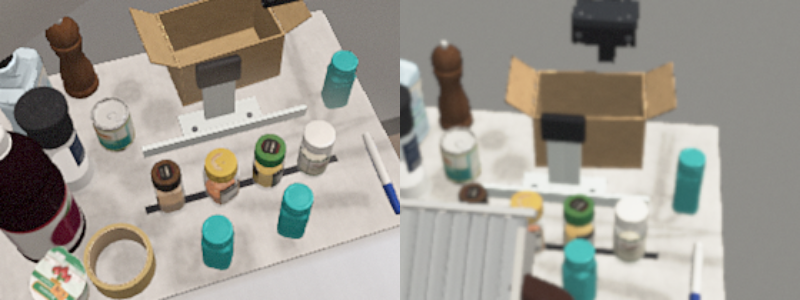

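The four jars stand upright in one line on the tape. The straightedge stands upright and clear on the carton's side, both flaps are open, and the tin, tape roll and pen are where they started. Handing in.

```bash
python3 -c "
from h import *
print(finish_job())"
```

```text
the job is handed in; nothing more can be done
None
```

I handed the job in at about 25 s of robot time, and no verdict came back. In the last pictures the four jars (only two were in the carton) stand in one line on the tape, both flaps are folded back, and the straightedge stands upright about 6 cm clear on the carton's side. My last measured jar offsets were within about 5 mm of the centre line by their caps, though a rougher reading of their bases gave up to 10 mm. I then pushed 2 mm further and did not measure again.

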